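Lay a steel tube in V-blocks, seat it and strap it down

ROBOT

A 6-joint arm with a two-finger parallel gripper is mounted at the origin on a cart in front of the work surface, level with it; the furniture and walls round the work are solid. World frame = base frame: x ahead of the robot, y to its left, z up, the work surface at z = 0. Lengths are in mm, angles in degrees, forces in N, time in s.
With the tool pointing down it reaches from about 300 to 850 mm from the base axis. Payload 4.2 kg.
Tool frame: the origin (TCP) lies at the very end of the fingers, on their centre line; the grasp point (between the pads) lies 19 mm behind it; z points along the fingers, y is the direction in which the jaws open and shut (so a half turn about z gives the same grasp; the last joint's range is limited). The gripper opens to 91 mm and grips with 3 to 60 N. Pads are 32 mm wide; open, the fingers measure 118 mm over their backs; the gripper's body (76 mm by 178 mm) begins 60 mm behind the grasp point.
Start: joints at [-1.146, 18.312, 89.639, -0, 72.044, -1.146], TCP at [575.016, 0, 213.976] pointing down, gripper open.
Joint ranges: [-177.97, 177.97], [-48.28, 115.42], [12.27, 149.76], [-77.06, 257.06], [2.81, 150.46], [-146.56, 146.56]. Speed limits (degrees/s): [147.25, 147.25, 180, 180, 180, 180].

INTERFACE

Orientations are given as [roll, pitch, yaw] about the fixed x, y, z axes, in that order (R = Rz(yaw) Ry(pitch) Rx(roll)).
In Python, from workcell import monitor, eyes, job gives the robot as it stands.
- The arm moves only by the tool move_arm, never from a script. Its argument "increments" is a list that holds one entry, the list of rows, each a list of 7 numbers: the opening, from 0 (shut) to 1 (fully open), then the shift along the tool's x, y, z in cm, then the turn, a rotation vector about the tool's x, y, z in rad. In form: [[[jaw, x, y, z, ax, ay, az], ...]]. A call has 1 to 12 rows; each row shifts and turns the pose as measured when the row begins, along the tool's axes as they then stand; what a row does not reach is not made up. A row lasts 1/8 s, in which the tool goes at most 62.5 mm and 10.7 degrees, less where a joint would pass 70% of its speed; a pose out of reach is approached as far as the arm can. A call is refused whole if a number of a shift passes 6.25 or a number of a turn 0.188, either way. A call with a gripper value outside its range is refused whole. The fingers move at their own pace and stop on an object; "force" is the grip in N (left out, the last holds). Time passes only in rows, so rows that do not move let the fingers close. It gives the time, the measured TCP pose, the force and the opening at its end, in the units of the state.
- monitor.state(): the state, without advancing time (a new reading comes with each control period).
- eyes.grab_frame(name): name is "scene" or "side" or "wrist"; returns a dict with "color" (420x560x3 uint8, red, green, blue), "z_map" (420x560 float32, mm along the optical axis (not along the pixel's ray), 0 where there is no reading), "camera_matrix" (3x3 intrinsics, pixels), "rvec" (rotation vector, rad) and "tvec" (3), from world to camera coordinates, as OpenCV has them. Camera axes: x right, y down, z forward; pixel columns grow to the right and rows downward; lengths in mm; the calibration is good to about 2 mm. A picture is of the moment at which its call begins.
- job.job_done(): hands the job in, once; it reports no verdict.
The state is a dict: "time_s": time; "qpos": joint angles; "qvel": joint speeds; "effort": joint torques, N m; "ee_pos": TCP position; "ee_rot": TCP orientation; "force": force on the tool from outside, world axes, zero at the start; "torque": the same for the moment, N m; "gripper_width": finger opening in mm.
Only numpy, scipy, OpenCV 4.12 (cv2) and the standard library are available. Lean on these libraries where they do the work, as an engineer would, in place of code of your own. Each camera call takes 0.05 s, during which the arm holds its last target. There are 200 camera calls.

TASK

Take the loose steel tube from its wooden rest and lay it, without dropping it, in the two V-blocks of the clamping fixture; push it gently along the grooves until the spring plunger at the end is pushed fully in and you feel the firm stop behind it. Then let go of the tube and swing the stiff hinged strap over it, pressing until its spring pad holds the tube down firmly, without forcing either. Leave the other things on the bench where they are.

Things in the scene. Friction and masses are not known exactly. Their poses are not given: they have to be found in the camera images.
- tube: Plain round steel tube with straight ends, 26 mm outer diameter, 240 mm long, about 0.4 kg (0.3 to 0.5). Origin at its middle, on its axis; its y axis runs along the tube. Both ends are alike, so either way round will do. It starts lying in the wooden rest.
- rest: Fixed wooden rest, 80 x 200 mm, with two notched saddles at y = -80 and +80 mm of its own frame, each 16 mm thick along y and 65 mm high. The tube lies in the notches along the rest's y, its axis 62 mm above the bench; between the saddles only the 12 mm base board is under it. Origin: centre of the underside.
- fixture: Fixed clamping fixture: grey base plate 130 (x) x 290 (y) x 12 mm with two dark steel V-blocks at y = -80 and +80 mm, each 36 mm long along y, 60 mm wide, top 74 mm above the bench; grooves along y, 45 degree flanks, 35 mm wide at the top. Between the blocks a gripper has room to go down round the tube. Origin: underside, midway between the blocks; y towards the end stop.
- v_axis (a point): Point on the axis of the tube when it lies seated in both V-blocks: 75 mm above the bench, midway between the blocks; axes as those of the fixture.
- stop_bracket: Upright end bracket of the fixture, 50 x 14 x 90 mm; origin at its foot, at y = +155 mm of the fixture. A 22 mm steel sleeve with a firm black rubber face sticks out of it towards the blocks on the groove axis. Its setting varies and is not reported: the face, which is the stop, lies at y = 118 to 146 mm of the fixture. It gives 1 mm per 5 N; over 25 N is too much.
- plunger (a joint): Travel (m) of the brass plunger, 16 mm in diameter, in the sleeve's face: 0 = standing 6 mm out, 0.006 = flush, when the tube's end meets the rubber stop. Its spring is weak (0.4 to 1 N), so the friction of the lying tube holds it in.
- strap (a joint): Angle (rad) of the clamp strap: 0 = level over the tube, grows as the free end rises (1.55 to 1.85, upright or leaning away from the tube, at the start). It stays where it is left: the hinge has a drag of 0.5 N m, so about 6 N at the press point moves it. The pad meets the tube somewhere between 0 and 0.22, depending on its set screw, which is not reported.
- strap_hinge (a point): Point on the strap's hinge axis, which runs along the fixture's y, at x = +50, y = -80 mm, 105 mm above the bench in the fixture's frame (beyond the tube as seen from the robot).
- strap_press (a point): Place to push the strap: on its outer (upper) face, 85 mm from the hinge axis; it turns with the strap. Closed, it lies on the robot's side of the tube, at x = -35 mm of the fixture.
- clamp_arm: The strap's steel arm, 22 mm wide, 8 mm thick, 107 mm long; origin on the hinge axis, z out of the outer face. On the inner face, 50 mm from the hinge, is a 20 mm rubber pad on a spring: 2 N at first touch, 2.5 N per mm, 6 mm travel, then solid. A good hold is 5 to 10 N on the tube, some 3 to 6 N more push at the press point than the drag alone; over 25 N on the tube is too much.
- mug: Bystander: pale mug, 82 x 114 x 94 mm; origin at its foot.
- steel_cup: Bystander: dark steel cup, 66 mm wide, 38 mm high; origin at its foot.
- wax_cake: Bystander: round cake of wax, 68 mm wide, 21 mm high; origin at its underside.
- jacks: Bystander: steel spring tongs lying flat, 46 x 271 x 15 mm; origin at the underside of its middle.

How it is judged:
By the outcome, as a careful person would: the job done as asked, in the order asked, and still so for the second after the job is handed in, with the robot touching nothing.
It also fails if it takes over 69 s, if anything falls off the work surface, if the arm or the gripper's body presses on something with over 40 N, if the wrist force passes 120 N, or if a joint passes its speed limit or range.

## Working session

There is one attempt and no reset: what is moved stays moved. The work goes in short steps, Python scripts to look and compute and a tool call to move; the robot and the scene stay as the last step left them, time stands still between calls to the robot, and variables do not carry over. Pictures are saved under pics/ and viewed, about 8 in all and at most 12, crops included, and the job is handed in when it is done.

Besides the shell and the picture viewer there is one more tool, called after ">>>" by a JSON object that holds its "api" and its "payload", one argument or row to a line. move_arm: Moves the arm, as the interface text tells. Its arguments: {"type":"object","properties":{"increments":{"type":"array"},"force":{"type":"number"}},"required":["increments"]}

```bash
mkdir -p pics; cat > h.py <<'E'
import numpy as np, cv2
from workcell import monitor, eyes, job
def grab(n):
    f=eyes.grab_frame(n); f['R']=cv2.Rodrigues(np.array(f['rvec'],float))[0]; f['t']=np.array(f['tvec'],float).ravel(); f['K']=np.array(f['camera_matrix'],float); return f
def cloud(f):
    z=f['z_map']; h,w=z.shape; u,v=np.meshgrid(np.arange(w),np.arange(h))
    K=f['K']; p=np.stack([(u-K[0,2])/K[0,0]*z,(v-K[1,2])/K[1,1]*z,z],-1)
    P=(p-f['t'])@f['R']; P[z<=0]=np.nan; return P
def save(f,name): cv2.imwrite('pics/'+name,f['color'][...,::-1])
E
python3 - <<'E'
from h import *
fs=[grab(n) for n in('scene','side','wrist')]
for f,n in zip(fs,('scene','side','wrist')): np.savez('pics/'+n+'0.npz',P=cloud(f),c=f['color']); print(n,-f['R'].T@f['t'])
im=np.hstack([f['color'] for f in fs[:2]]);cv2.imwrite('pics/a.png',fs[0]['color'][...,::-1]);cv2.imwrite('pics/b.png',fs[1]['color'][...,::-1])
print(monitor.state())
E
```

```text
scene [ -45.75239102 -914.01269523  914.95750563]
side [ 356.71989111 1155.64179512  725.40334313]
wrist [576.58666687  85.05057284 383.26647824]
{'time_s': 0.15, 'qpos': array([-1.14638438e+00,  1.83436048e+01,  8.96901888e+01, -9.56072362e-04,
        7.20449104e+01, -1.14592114e+00]), 'qvel': array([ 0.03993745,  0.02702253, -0.28402633, -0.05813141, -0.02218477,
       -0.02760514]), 'effort': array([-5.72294630e-04, -4.12774551e+01, -2.32154489e+01,  7.26667210e-02,
        4.33494255e-02, -9.00343002e-05]), 'ee_pos': array([ 5.74615326e+02, -1.56947742e-03,  2.13310730e+02]), 'ee_rot': array([-1.79921294e+02, -6.65058308e-04,  8.99998317e+01]), 'force': array([-0.41386501,  0.29861177, -0.01989024]), 'torque': array([ 0.01925229, -0.00024473,  0.04363054]), 'gripper_width': 91.01744448977962}
```

View pics/a.png

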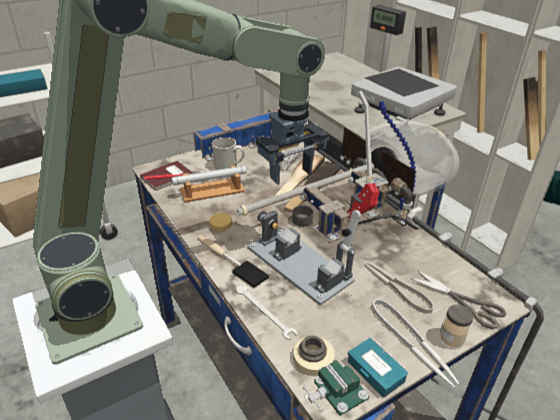

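View pics/b.png

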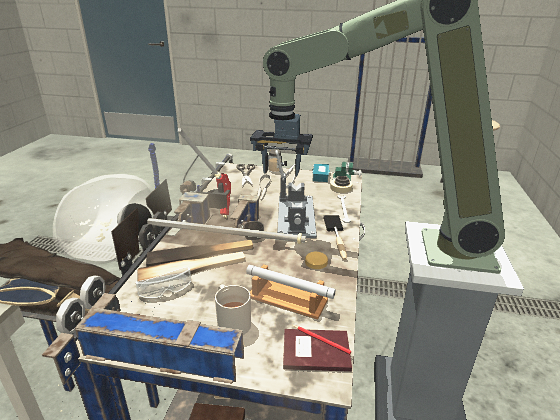

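The scene view shows the tube in its rest at about (175-243, 165-185). The fixture is at about (250-355, 210-300), with the stop bracket at (267,225) and the upright strap at (345,258). The side view has the tube at (248-333, 270-295) and the fixture at about (295,205).

```bash
python3 - <<'E'
from h import *
for n,box in(('scene',(165,255,150,205)),('side',(235,345,255,320))):
    d=np.load(f'pics/{n}0.npz');P=d['P'];c=d['c'].astype(int)
    sub=P[box[2]:box[3],box[0]:box[1]].reshape(-1,3);cc=c[box[2]:box[3],box[0]:box[1]].reshape(-1,3)
    grey=(cc.max(1)-cc.min(1)<25)
    m=grey&(sub[:,2]>58)&(sub[:,2]<82);q=sub[m]
    q=q[np.linalg.norm(q-np.median(q,0),axis=1)<140]
    mu=np.median(q,0);u=np.linalg.svd(q-q.mean(0))[2][0];s=(q-q.mean(0))@u
    print(n,'tube',len(q),q.mean(0),u,np.percentile(s,[0,2,98,100]),'ztop',np.percentile(q[:,2],98),'mid',q.mean(0)+u*(s.min()+s.max())/2)
P=np.load('pics/scene0.npz')['P']
for a,b,l in((240,360,'fx'),):
  for y in range(205,302,5): print(y,[tuple(P[y,x].round().astype(int)) if P[y,x,0]==P[y,x,0] else 0 for x in range(250,360,12)])
f=cv2.imread('pics/a.png')[190:310,230:380];f=cv2.resize(f,None,fx=5,fy=5,interpolation=2);cv2.imwrite('pics/c.png',f)
E
```

```text
scene tube 627 [507.909946   350.41562315  69.26748717] [-0.96905218 -0.24681903 -0.00427141] [-137.37382187 -119.36286954  120.48535073  127.07438771] ztop 80.28437912071257 mid [512.90029055 351.68667134  69.28948373]
side tube 846 [481.63777801 347.26132647  69.02129436] [-0.9775055   0.21090603 -0.00128249] [-127.19761455 -119.78476254  111.86625682  114.66690394] ztop 76.14832338123405 mid [487.76219727 345.93992524  69.02932964]
205 [(np.int64(515), np.int64(122), np.int64(66)), (np.int64(553), np.int64(116), np.int64(57)), (np.int64(625), np.int64(165), np.int64(-1)), (np.int64(646), np.int64(127), np.int64(15)), (np.int64(679), np.int64(108), np.int64(15)), (np.int64(726), np.int64(108), np.int64(-2)), (np.int64(697), np.int64(12), np.int64(68)), (np.int64(705), np.int64(-32), np.int64(92)), (np.int64(824), np.int64(49), np.int64(-2)), (np.int64(777), np.int64(-55), np.int64(80))]
210 [(np.int64(509), np.int64(111), np.int64(57)), (np.int64(580), np.int64(163), np.int64(-2)), (np.int64(610), np.int64(139), np.int64(2)), (np.int64(642), np.int64(120), np.int64(2)), (np.int64(6
[... 7936 characters left out ...]
np.int64(492), np.int64(-226), np.int64(12)), (np.int64(520), np.int64(-239), np.int64(9)), (np.int64(547), np.int64(-253), np.int64(7)), (np.int64(578), np.int64(-264), np.int64(0)), (np.int64(605), np.int64(-279), np.int64(-1))]
300 [(np.int64(360), np.int64(-153), np.int64(0)), (np.int64(386), np.int64(-168), np.int64(-1)), (np.int64(411), np.int64(-185), np.int64(1)), (np.int64(437), np.int64(-201), np.int64(2)), (np.int64(465), np.int64(-212), np.int64(-3)), (np.int64(491), np.int64(-228), np.int64(-3)), (np.int64(507), np.int64(-256), np.int64(13)), (np.int64(541), np.int64(-262), np.int64(0)), (np.int64(568), np.int64(-276), np.int64(-1)), (np.int64(593), np.int64(-293), np.int64(1))]
```

View pics/c.png

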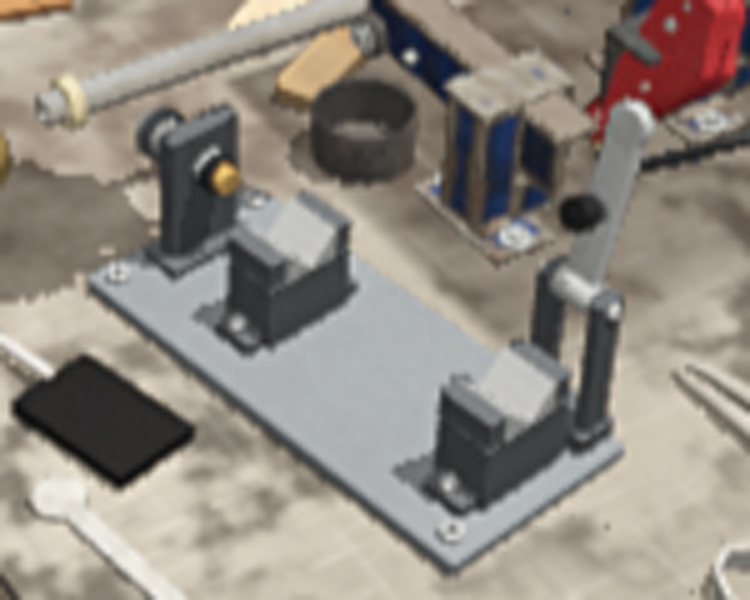

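```bash
python3 - <<'E'
from h import *
f=grab('wrist');print(f['K'],f['R']);P=cloud(f);print(P[::105,::139].round())
save(f,'d.png')
E
```

```text
[[331.43069793   0.         268.9855583 ]
 [  0.         331.43069793 206.21340578]
 [  0.           0.           1.        ]] [[ 9.99999676e-01  1.50152327e-04 -7.90294216e-04]
 [ 3.74788456e-04 -9.56248273e-01  2.92556147e-01]
 [-7.11789493e-04 -2.92556348e-01 -9.56248020e-01]]
[[[-267.  399. -798.]
  [ 451.  182.   19.]
  [ 585.  187.    0.]
  [ 727.  187.    0.]
  [ 869.  187.   -1.]]

 [[ 111.   85. -215.]
  [ 432.   85.   -0.]
  [ 586.   85.   -0.]
  [ 705.   85.   82.]
  [ 894.   85.   -0.]]

 [[ 112.  -89. -162.]
  [ 422.  -34.    9.]
  [ 587.  -34.   10.]
  [ 717.  -11.   83.]
  [ 836.   -6.   97.]]

 [[ 512.   37.  315.]
  [ 543.   33.  310.]
  [ 579.   31.  307.]
  [ 615.   32.  309.]
  [ 645.   37.  316.]]]
```

View pics/d.png

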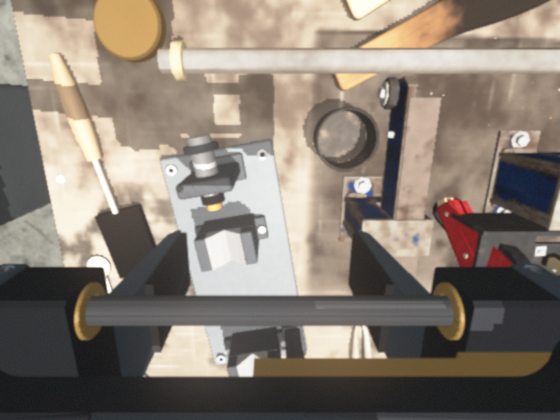

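The wrist view shows the bracket at (205,175), the plunger at (212,205) and the near block at (230,245). The rest of the fixture is hidden by the gripper, so I'll raise the arm and move over the fixture.

>>> {"api": "move_arm", "payload": {
  "increments": [
    [[1,-2,-0.7,-3,0,0,0],[1,-4,-0.7,-3,0,0,0],[1,-4,-0.7,-3,0,0,0],[1,-4,-0.7,-3,0,0,0],[1,-4,-0.7,0,0,0,0],[1,0,0,0,0,0,0]]
  ]
}}

```text
time_s: 0.95
ee_pos: [538.7, -184.8, 335.3]
ee_rot: [-179.7, 0.0, 90.1]
force: [0.1, 1.4, -0.0]
gripper_width: 91.1
```

```bash
python3 - <<'E'
from h import *
f=grab('wrist');P=cloud(f);np.savez('pics/w1.npz',P=P,c=f['color'],K=f['K'],R=f['R'],t=f['t']);save(f,'e.png')
print(monitor.state()['ee_pos'],-f['R'].T@f['t'])
E
```

```text
[ 539.04006258 -183.40846105  335.51763428] [541.07926427 -99.53517641 505.24349416]
```

View pics/e.png

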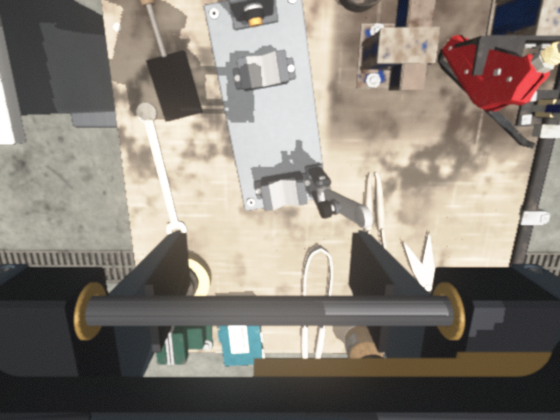

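The whole fixture except the bracket's top is in view. The plate edges run from (208,5) to (245,210) on the left and (300,0) to (325,180) on the right. The blocks are at (263,70) and (283,190), the hinge at (320,185), and the strap leans out to (365,215).

```bash
cat >> h.py <<'E'
def ray(K,R,t,uv,z):
    d=np.c_[(uv-[K[0,2],K[1,2]])/[K[0,0],K[1,1]],np.ones(len(uv))]@R; c=-R.T@t
    return c+d*((z-c[2])/d[:,2])[:,None]
E
python3 - <<'E'
from h import *
d=np.load('pics/w1.npz');P=d['P'];c=d['c'];K,R,t=d['K'],d['R'],d['t']
for u,v in((260,110),(280,130),(235,100)):print(c[v,u],P[v,u])
hsv=cv2.cvtColor(c,cv2.COLOR_RGB2HSV)
ref=c[110,260].astype(int)
m=(np.abs(c.astype(int)-ref).max(2)<45)&(c[...,2].astype(int)>=c[...,0].astype(int))&(P[...,2]<25)&(P[...,2]>-5)
m[:, :200]=0;m[:,340:]=0;m[225:]=0
m=cv2.morphologyEx(m.astype(np.uint8),cv2.MORPH_OPEN,np.ones((3,3)))
n,l,s,_=cv2.connectedComponentsWithStats(m);k=1+s[1:,4].argmax();m=l==k;print(s[k])
v,u=np.nonzero(m);W=ray(K,R,t,np.c_[u,v],12)[:,:2].astype(np.float32)
print('rect',cv2.minAreaRect(W))
# edges by row: left/right extents
L=[];Rr=[]
for vv in range(15,200,4):
    uu=u[v==vv]
    if len(uu)>20:
        a=ray(K,R,t,np.array([[uu.min()-.5,vv],[uu.max()+.5,vv]]),12);L.append(a[0,:2]);Rr.append(a[1,:2])
for E in(L,Rr):
    E=np.array(E);p=np.polyfit(E[:,1],E[:,0],1)
    for _ in range(5):
        r=E[:,0]-np.polyval(p,E[:,1]);k=np.abs(r)<=max(1.5,1.5*np.median(abs(r)));p=np.polyfit(E[k,1],E[k,0],1)
    print('edge x at y=-100',np.polyval(p,-100),'yaw',-np.degrees(np.arctan(p[0])),k.sum(),len(E))
# V-block tops
mt=(np.abs(P[...,2]-74)<5)&(P[...,0]>470)&(P[...,0]<640)&(P[...,1]>-270)&(P[...,1]<10)
mt[225:]=0
n,l,s,ce=cv2.connectedComponentsWithStats(mt.astype(np.uint8))
for i in range(1,n):
    if s[i,4]>25: q=P[l==i];print(s[i],q.mean(0),q.min(0),q.max(0))
# high points: strap, hinge
mh=(P[...,2]>90)&(P[...,2]<230)&(np.arange(420)[:,None]<240)&(P[...,0]>480)&(P[...,0]<700)&(P[...,1]<40)
n,l,s,ce=cv2.connectedComponentsWithStats(mh.astype(np.uint8))
for i in range(1,n):
    if s[i,4]>15:
        q=P[l==i];print('hi',s[i],q.mean(0).round(),q.min(0).round(),q.max(0).round())
        for z in range(90,230,10):
            r=q[(q[:,2]>=z)&(q[:,2]<z+10)]
            if len(r):print(z,len(r),np.median(r,0).round(1))
E
```

```text
[225 226 227] [ 526.13058581 -107.05548378   12.52835714]
[227 229 230] [ 555.04021944 -134.91926424   12.0277299 ]
[144 145 145] [490.83308313 -93.54294372  12.93826457]
[ 207    0  114  198 9715]
rect ((538.2096557617188, -96.89378356933594), (125.87753295898438, 267.3424072265625), 9.79758071899414)
edge x at y=-100 475.5596546705788 yaw 10.136939982141682 22 34
edge x at y=-100 602.4504849120725 yaw 9.825278869057117 32 34
[231   8  13   4  28] [502.64375537   4.98549226  74.33223629] [495.73438519   4.20263043  69.43844881] [509.25730881   6.11249193  78.81966534]
[244  14  20  14  59] [520.58285399  -8.49305589  75.67303372] [509.96923602 -12.67112684  69.47624786] [532.04415798  -0.54859083  78.96350637]
[270  50  19  34 453] [552.0324341  -55.17925918  72.75226938] [540.2721082  -74.17236998  69.00691007] [562.3723865  -37.03692056  76.03519007]
[236  57  19  33 441] [509.98755449 -62.73040543  72.78074575] [499.17177938 -81.37571098  69.01506365] [520.67479776 -44.64567009  76.20196138]
[311 172  14   8  27] [ 602.07599662 -187.39631362   73.88273418] [ 594.99504559 -194.059
[... 367 characters left out ...]
3761]
hi [228   0  38   7 144] [509.   7.  97.] [495.   4.  90.] [535.  10. 103.]
90 105 [510.9   6.8  94.9]
100 39 [502.7   6.7 100.6]
hi [ 376   28   38   36 1221] [681. -35.  94.] [662. -54.  90.] [700. -18.  96.]
90 1221 [680.7 -35.1  93.8]
hi [ 313  175   59   54 1462] [ 615. -202.  160.] [ 593. -228.   90.] [ 638. -183.  210.]
90 23 [ 599.4 -187.5   94.9]
100 111 [ 601.7 -193.3  107.9]
110 188 [ 604.7 -196.5  111.7]
120 45 [ 608.8 -200.2  125.3]
130 36 [ 611.  -198.4  134.9]
140 34 [ 613.6 -197.9  145.1]
150 162 [ 610.5 -203.6  157.2]
160 320 [ 605.5 -206.3  164.6]
170 96 [ 622.  -202.8  175.3]
180 103 [ 624.5 -201.2  185.2]
190 126 [ 627.1 -201.9  195.9]
200 218 [ 631.4 -202.1  205.4]
```

>>> {"api": "move_arm", "payload": {
  "increments": [
    [[1,4.8,-0.4,0,0,0,0],[1,4.8,-0.4,0,0,0,0],[1,4.8,-0.4,0,0,0,0],[1,4.8,-0.4,0,0,0,0],[1,4.8,-0.4,0,0,0,0],[1,4.8,-0.4,0,0,0,0],[1,4.8,-0.4,0,0,0,0],[1,4.8,-0.4,0,0,0,0],[1,4.8,-0.4,0,0,0,0],[1,2,0,0,0,0,0],[1,0,0,0,0,0,0]]
  ]
}}

```text
time_s: 2.38
ee_pos: [492.5, 294.6, 332.2]
ee_rot: [-179.2, -0.3, 91.0]
force: [-0.6, -0.9, 0.5]
gripper_width: 91.1
```

```bash
python3 - <<'E'
from h import *
f=grab('wrist');P=cloud(f);np.savez('pics/w2.npz',P=P,c=f['color'],K=f['K'],R=f['R'],t=f['t']);save(f,'f.png')
s=monitor.state();print(s['ee_pos'],s['ee_rot'],s['qpos'],-f['R'].T@f['t'])
# plunger tip from first wrist view: brass mask
d=np.load('pics/wrist0.npz');c=d['c'];h=cv2.cvtColor(c,cv2.COLOR_RGB2HSV)
m=(h[...,0]>12)&(h[...,0]<32)&(h[...,1]>120);m[:190]=0;m[225:]=0;m[:,:190]=0;m[:,235:]=0
v,u=np.nonzero(m);print(len(v),u.min(),u.max(),v.min(),v.max());print(d['P'][m].mean(0),np.nanpercentile(d['P'][m],[5,50,95],axis=0))
E
```

```text
[492.59415424 293.72863557 332.2492838 ] [-179.23575493   -0.26656696   90.91915947] [29.30823272 15.77328286 76.52992021  0.59813441 88.2425178  28.36610382] [495.12244415 378.83677666 502.57694301]
13 208 220 204 206
[525.49037686  -5.77946953  81.51149804] [[519.21539333  -7.55005985  78.01381582]
 [526.72715646  -5.62773678  80.43417371]
 [529.24886042  -4.36380537  85.80391688]]
```

View pics/f.png

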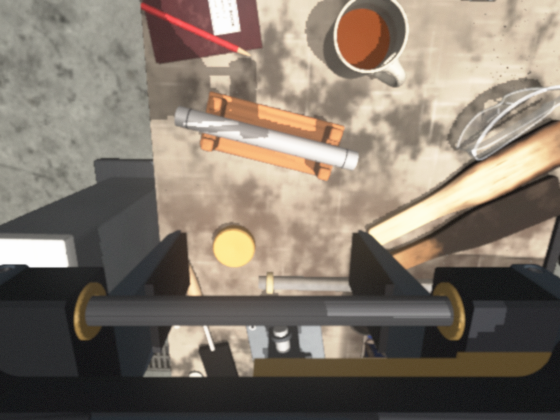

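The tube runs from about (177,117) to (357,160) in this view, and the mug is at (370,35).

```bash
python3 - <<'E'
from h import *
d=np.load('pics/w2.npz');P=d['P'];c=d['c'].astype(int);K,R,t=d['K'],d['R'],d['t']
m=(c.max(2)-c.min(2)<25)&(P[...,2]>56)&(P[...,2]<85)&(np.arange(420)[:,None]<220)
m[:,:160]=0;m[:80]=0;m[:,380:]=0
n,l,s,_=cv2.connectedComponentsWithStats(m.astype(np.uint8));k=1+s[1:,4].argmax();m=l==k;print(s[k])
v,u=np.nonzero(m);uv=np.c_[u,v].astype(float)
W=ray(K,R,t,uv,62)  # silhouettes ~ axis height
r=cv2.minAreaRect(W[:,:2].astype(np.float32));print(r)
q=P[m];print('cloud',q.mean(0),np.percentile(q[:,2],[5,50,95]))
uu=np.linalg.svd(q[:,:2]-q[:,:2].mean(0),full_matrices=0)[2][0];print(np.degrees(np.arctan2(uu[1],uu[0])))
sft=(q[:,:2]-q[:,:2].mean(0))@uu;print(sft.min(),sft.max(),q[:,:2].mean(0)+uu*(sft.min()+sft.max())/2)
top=q[q[:,2]>72];print('ridge',np.median(top,0))
E
```

```text
[ 174  106  184   64 3473]
((487.08538818359375, 338.4322509765625), (25.643545150756836, 245.50917053222656), 77.0066909790039)
cloud [485.52239817 340.36636022  71.66287803] [66.09005665 72.38231424 74.77591531]
-13.00092862817999
-117.83233320816139 121.7365114391796 [487.42444825 339.92720489]
ridge [485.2462732  339.13941136  73.44051503]
```

```bash
cat > go.py <<'E'
import sys
from h import *
from scipy.spatial.transform import Rotation as Ro
def delta(p,yaw):
    s=monitor.state();Rn=Ro.from_euler('xyz',s['ee_rot'],degrees=True);Rt=Ro.from_euler('xyz',[180,0,yaw],degrees=True)
    print('shift cm',(Rn.inv().apply(np.array(p)-s['ee_pos'])/10).round(2),'rot',(Rn.inv()*Rt).as_rotvec().round(4),'F',s['force'].round(1),'t',s['time_s'],'w',round(s['gripper_width'],1),'p',s['ee_pos'].round(1),s['ee_rot'].round(2))
if __name__=='__main__': a=list(map(float,sys.argv[1:]));delta(a[:3],a[3])
E
python3 go.py 487.5 339.3 150 167
```

```text
shift cm [ 4.48 -0.19 18.25] rot [-0.0082 -0.0128 -1.3278] F [-0.1 -0.2  0.4] t 2.425 w 91.3 p [492.6 293.7 332.2] [-179.24   -0.27   90.92]
```

>>> {"api": "move_arm", "payload": {
  "increments": [
    [[1,0,0,1.8,0,0,-0.17],[1,0,0,1.8,0,0,-0.17],[1,0,0,1.8,0,0,-0.17],[1,0,0,1.8,0,0,-0.17],[1,0,0,1.8,0,0,-0.17],[1,0,0,1.8,0,0,-0.17],[1,0,0,1.8,0,0,-0.17],[1,0,0,1.8,0,0,-0.13],[1,0,0,0,0,0,0]]
  ]
}}

```text
time_s: 3.55
ee_pos: [493.3, 277.8, 186.5]
ee_rot: [-179.8, -0.6, 168.0]
force: [-0.3, 0.2, -0.3]
gripper_width: 91.5
```

```bash
python3 go.py 487.5 339.3 150 167
```

```text
shift cm [1.81 5.91 3.65] rot [-0.0034 -0.0101  0.0175] F [-0.3  0.2 -0.3] t 3.55 w 91.5 p [493.3 277.8 186.5] [-179.81   -0.58  168.  ]
```

>>> {"api": "move_arm", "payload": {
  "increments": [
    [[1,0.6,2,1.1,0,-0.01,0.018],[1,0.6,2,1.1,0,0,0],[1,0.6,1.9,1.1,0,0,0],[1,0,0,0,0,0,0]]
  ]
}}

```text
time_s: 4.05
ee_pos: [491.1, 339.8, 155.2]
ee_rot: [-179.9, 0.2, 166.4]
force: [0.4, -0.5, 0.6]
gripper_width: 91.4
```

```bash
python3 - <<'E'
from h import *
f=grab('wrist');P=cloud(f);c=f['color'].astype(int)
for n in('side',):
    g=grab(n);save(g,'g_side.png')
m=(c.max(2)-c.min(2)<25)&(P[...,2]>56)&(P[...,2]<85)&(np.abs(P[...,0]-487)<140)&(np.abs(P[...,1]-339)<50)
n,l,s,_=cv2.connectedComponentsWithStats(m.astype(np.uint8));k=1+s[1:,4].argmax();m=l==k;print(s[k])
q=P[m];top=q[q[:,2]>np.percentile(q[:,2],50)];u=np.array([.974,-.225]);nn=np.array([.225,.974])
o=np.array([487.5,339.3]);s=(q[:,:2]-o)@u;e=(q[:,:2]-o)@nn
print(s.min(),s.max());
for a in range(-120,121,30):
    k=(s>=a)&(s<a+30)
    if k.sum()>20:print(a,k.sum(),np.percentile(e[k],[2,50,98]).round(1),q[k,2].max().round(1))
save(f,'g.png')
E
python3 go.py 487.5 339.3 43 167
```

```text
[ 244   43   36  253 7637]
-119.450377450982 86.6161800466016
-120 1561 [-12.7  -0.5  11.8] 76.5
-90 1370 [-11.9  -0.2  11. ] 76.3
-60 1198 [-11.7  -0.5  10.9] 75.6
-30 1061 [-11.1  -0.2  10.8] 75.7
0 952 [-11.1  -0.   10.8] 75.6
30 897 [-11.8  -0.3  10.8] 76.0
60 598 [-12.2  -0.5  11.7] 75.8
shift cm [ 0.47 -0.05 11.31] rot [-0.0004  0.0053 -0.0108] F [ 0.1  0.2 -0.6] t 4.15 w 91.3 p [491.6 338.9 156.1] [-179.98    0.31  166.38]
```

View pics/g.png

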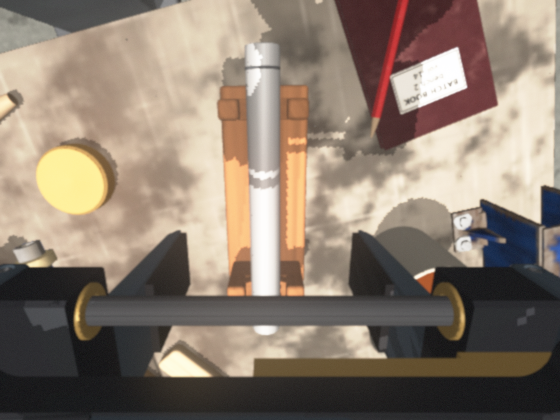

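The jaws straddle the tube, which is at column 265, and are aligned with it. The mug and wax are clear, so I'll descend and grip.

>>> {"api": "move_arm", "payload": {
  "increments": [
    [[1,0.25,0,2.5,0,0.005,-0.01],[1,0.2,0,2.5,0,0,0],[1,0,0,2.5,0,0,0],[1,0,0,2.3,0,0,0],[1,0,0,1,0,0,0],[1,0,0,0.3,0,0,0],[1,0,0,0,0,0,0]]
  ]
}}

```text
time_s: 5.03
ee_pos: [491.3, 338.6, 47.2]
ee_rot: [179.7, 0.4, 166.8]
force: [-0.2, -0.1, 0.4]
gripper_width: 91.3
```

```bash
python3 go.py 487.5 339.3 43 167
```

```text
shift cm [ 0.39 -0.02  0.42] rot [ 0.0047  0.0076 -0.0033] F [-0.2 -0.1  0.4] t 5.025 w 91.3 p [491.3 338.6  47.2] [179.73   0.43 166.81]
```

>>> {"api": "move_arm", "payload": {
  "increments": [
    [[1,0.4,0,0.4,0.005,0.007,0],[1,0,0,0,0,0,0],[0.45,0,0,0,0,0,0],[0.3,0,0,0,0,0,0],[0.2,0,0,0,0,0,0],[0.2,0,0,0,0,0,0],[0.2,0,0,0,0,0,0],[0.2,0,0,0,0,0,0]]
  ],
  "force": 30
}}

```text
time_s: 6.02
ee_pos: [488.2, 340.4, 45.0]
ee_rot: [179.9, 0.2, 166.8]
force: [0.6, -0.1, -0.6]
gripper_width: 34.0
```

```bash
python3 go.py 487.5 339.3 180 167
```

```text
shift cm [ 1.00e-02 -9.00e-02 -1.35e+01] rot [ 0.0021  0.0028 -0.0031] F [ 0.6 -0.1 -0.6] t 6.025 w 34.0 p [488.2 340.4  45. ] [1.7988e+02 1.6000e-01 1.6682e+02]
```

>>> {"api": "move_arm", "payload": {
  "increments": [
    [[0.2,0,0,0,0,0,0],[0.2,0,0,0,0,0,0],[0.2,0,0,0,0,0,0],[0.2,0,0,-0.5,0,0,0],[0.2,0,0,-0.8,0,0,0],[0.2,0,0,-1,0,0,0],[0.2,0,0,0,0,0,0]]
  ]
}}

```text
time_s: 6.9
ee_pos: [486.5, 336.6, 68.4]
ee_rot: [-179.6, 0.0, 167.0]
force: [0.4, -0.4, -3.1]
gripper_width: 25.2
```

>>> {"api": "move_arm", "payload": {
  "increments": [
    [[0.2,0,0,-2,0,0,0],[0.2,0,0,-3,0,0,0],[0.2,0,0,-3,0,0,0],[0.2,0,0,-2,0,0,0.15],[0.2,0,0,-1,0,0,0.17],[0.2,0,0,0,0,0,0.17],[0.2,0,0,0,0,0,0.17],[0.2,0,0,0,0,0,0.17],[0.2,0,0,0,0,0,0.17],[0.2,0,0,0,0,0,0.17],[0.2,0,0,0,0,0,0]]
  ]
}}

```text
time_s: 8.28
ee_pos: [484.2, 336.1, 180.5]
ee_rot: [-179.6, 0.5, 97.8]
force: [0.4, 0.1, -3.8]
gripper_width: 25.4
```

```bash
python3 go.py 546.2 -145.3 150 100
```

```text
shift cm [-48.51  -0.38   3.48] rot [-0.0075  0.0088 -0.0382] F [ 0.4  0.1 -3.8] t 8.275 w 25.4 p [484.2 336.1 180.5] [-179.58    0.51   97.82]
```

>>> {"api": "move_arm", "payload": {
  "increments": [
    [[0.2,-2,0,0,-0.007,0.008,-0.038],[0.2,-4,0,0,0,0,0],[0.2,-4.5,0,0,0,0,0],[0.2,-4.5,0,0,0,0,0],[0.2,-4.5,0,0,0,0,0],[0.2,-4.5,0,0,0,0,0],[0.2,-4.5,0,0,0,0,0],[0.2,-4.5,0,0,0,0,0],[0.2,-4,0,0,0,0,0],[0.2,-3,0,0,0,0,0],[0.2,0,0,0,0,0,0]]
  ]
}}

```text
time_s: 9.65
ee_pos: [561.4, -68.5, 180.1]
ee_rot: [180.0, 0.0, 102.3]
force: [-0.3, 0.0, -3.6]
gripper_width: 25.3
```

```bash
python3 go.py 546.2 -145.3 110 100
```

```text
shift cm [-7.18 -3.12  7.02] rot [0.0004 0.0009 0.0394] F [-0.3  0.  -3.6] t 9.65 w 25.3 p [561.4 -68.5 180.1] [1.7998e+02 5.0000e-02 1.0226e+02]
```

>>> {"api": "move_arm", "payload": {
  "increments": [
    [[0.2,-0.5,-1.5,0,0,0,0.02],[0.2,-1.5,-1.5,0,0,0,0.015],[0.2,-2,0,0,0,0,0],[0.2,-2,0,0,0,0,0],[0.2,-0.8,0,0,0,0,0],[0.2,0,0,0,0,0,0]]
  ]
}}

```text
time_s: 10.4
ee_pos: [542.7, -145.1, 180.3]
ee_rot: [180.0, 0.0, 100.4]
force: [1.0, 0.4, -4.0]
gripper_width: 25.3
```

```bash
python3 go.py 546.2 -145.3 105 100; python3 - <<'E'
from h import *
f=grab('wrist');save(f,'k.png');P=cloud(f);c=f['color'].astype(int)
np.savez('pics/w3.npz',P=P,c=f['color'],K=f['K'],R=f['R'],t=f['t'])
s=monitor.state();ax=s['ee_pos'][2]+17.5
o=np.array([544.8,-137.4]);xf=np.array([.9848,.1736]);yf=np.array([-.1736,.9848])
q=P[(np.abs(P[...,2]-ax-5)<11)];a=(q[:,:2]-o)@xf;b=(q[:,:2]-o)@yf
k=(abs(a)<25)&(b>-140)&(b<160);a,b,z=a[k],b[k],q[k,2]
print(k.sum(),b.min() ,b.max())
for y in range(-140,160,20):
    j=(b>=y)&(b<y+20)
    if j.sum()>10:print(y,j.sum(),np.percentile(a[j],[2,50,98]).round(1),np.percentile(z[j],98).round(1))
j=(np.abs(a)<15);print('end',np.percentile(b[j],[99,99.8]))
E
```

```text
shift cm [-0.07  0.34  7.53] rot [0.0003 0.0007 0.0066] F [ 1.   0.4 -4. ] t 10.4 w 25.3 p [ 542.7 -145.1  180.3] [1.7998e+02 4.0000e-02 1.0038e+02]
18989 -57.53406563995226 115.50844357465802
-60 710 [-13.4  -1.   11.1] 209.8
-40 775 [-12.7  -1.1  10. ] 210.0
-20 1237 [-14.3  -1.7  11.3] 210.1
0 2885 [-22.8  -1.4  19.7] 212.9
20 2193 [-13.7  -1.5  10.5] 210.2
40 2468 [-13.8  -1.7  10.4] 210.2
60 2799 [-14.   -1.8  10.3] 210.3
80 3233 [-14.1  -2.   10.1] 210.4
100 2689 [-14.1  -2.1  10. ] 210.4
end [114.11360326 114.99018039]
```

View pics/k.png

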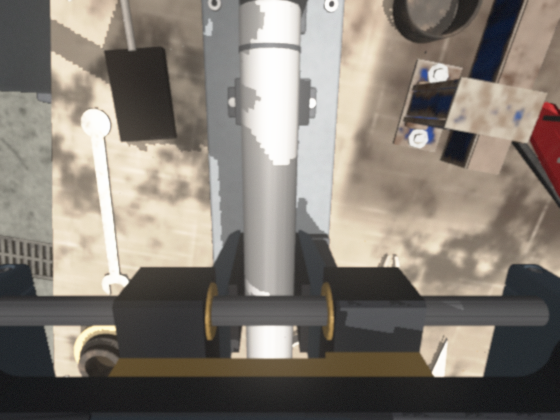

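The tube is held level at column 270, over the +y block at (270,105). I'll correct by 2.5 mm across and descend.

>>> {"api": "move_arm", "payload": {
  "increments": [
    [[0.2,0,0.25,2,0,0,0.006],[0.2,0,0,3,0,0,0],[0.2,0,0,3,0,0,0],[0.2,0,0,2,0,0,0],[0.2,0,0,1,0,0,0],[0.2,0,0,0,0,0,0]]
  ]
}}

```text
time_s: 11.2
ee_pos: [547.2, -141.4, 68.0]
ee_rot: [179.8, -0.0, 100.2]
force: [-0.5, 0.4, -3.8]
gripper_width: 25.2
```

```bash
python3 go.py 545.8 -144.5 58 100
```

```text
shift cm [-0.29 -0.19  1.  ] rot [ 0.0029 -0.0003  0.0043] F [-0.5  0.4 -3.8] t 11.2 w 25.2 p [ 547.2 -141.4   68. ] [ 1.7983e+02 -2.0000e-02  1.0025e+02]
```

>>> {"api": "move_arm", "payload": {
  "increments": [
    [[0.2,-0.3,-0.25,0.3,0,0,0.004],[0.2,0,0,0.2,0,0,0],[0.2,0,0,0.1,0,0,0],[0.2,0,0,0.1,0,0,0],[0.2,0,0,0,0,0,0]]
  ]
}}

```text
time_s: 11.82
ee_pos: [547.0, -145.4, 63.3]
ee_rot: [179.6, 0.1, 100.0]
force: [-0.4, -0.4, -3.5]
gripper_width: 25.2
```

```bash
python3 go.py 545.8 -144.5 58 100
```

```text
shift cm [ 0.11 -0.11  0.53] rot [0.0078 0.0019 0.    ] F [-0.4 -0.4 -3.5] t 11.825 w 25.2 p [ 547.  -145.4   63.3] [1.7955e+02 1.1000e-01 1.0000e+02]
```

>>> {"api": "move_arm", "payload": {
  "increments": [
    [[0.2,0,-0.15,0.15,0.008,0.002,0],[0.2,0,0,0.15,0,0,0],[0.2,0,0,0.1,0,0,0],[0.2,0,0,0,0,0,0]]
  ]
}}

```text
time_s: 12.32
ee_pos: [545.5, -145.7, 59.1]
ee_rot: [-180.0, -0.0, 100.0]
force: [0.5, -0.1, -3.2]
gripper_width: 25.3
```

```bash
python3 go.py 545.8 -144.5 58 100
```

```text
shift cm [0.12 0.05 0.11] rot [-0.0007 -0.0001  0.0001] F [ 0.5 -0.1 -3.2] t 12.325 w 25.3 p [ 545.5 -145.7   59.1] [-1.7996e+02 -1.0000e-02  1.0001e+02]
```

>>> {"api": "move_arm", "payload": {
  "increments": [
    [[0.2,0,0,0.1,0,0,0],[0.2,0,0,0.05,0,0,0],[0.2,0,0,0,0,0,0]]
  ]
}}

```text
time_s: 12.7
ee_pos: [545.3, -145.8, 58.7]
ee_rot: [-180.0, 0.0, 100.0]
force: [-0.3, 0.1, -2.4]
gripper_width: 25.7
```

>>> {"api": "move_arm", "payload": {
  "increments": [
    [[0.2,0,0,0.1,0,0,0],[0.2,0,0,0,0,0,0]]
  ]
}}

```text
time_s: 12.95
ee_pos: [545.1, -145.9, 58.5]
ee_rot: [-180.0, 0.0, 100.0]
force: [-1.3, 0.2, -1.3]
gripper_width: 25.4
```

>>> {"api": "move_arm", "payload": {
  "increments": [
    [[0.2,0,0,0.1,0,0,0],[0.2,0,0,0,0,0,0]]
  ]
}}

```text
time_s: 13.2
ee_pos: [545.1, -145.9, 58.4]
ee_rot: [-180.0, 0.0, 100.0]
force: [-1.5, 0.0, -1.4]
gripper_width: 25.2
```

>>> {"api": "move_arm", "payload": {
  "increments": [
    [[0.2,0,-0.12,0.12,0,0,0],[0.2,0,0,0.1,0,0,0],[0.2,0,0,0,0,0,0]]
  ]
}}

```text
time_s: 13.58
ee_pos: [544.7, -146.1, 58.0]
ee_rot: [179.9, 0.1, 100.0]
force: [-0.9, 1.1, -0.4]
gripper_width: 25.5
```

>>> {"api": "move_arm", "payload": {
  "increments": [
    [[0.2,0,0,0.15,0,0,0],[0.2,0,0,0.1,0,0,0],[0.2,0,0,0,0,0,0]]
  ]
}}

```text
time_s: 13.95
ee_pos: [544.7, -146.1, 58.0]
ee_rot: [179.8, 0.1, 100.0]
force: [-1.6, -0.0, -0.5]
gripper_width: 25.3
```

>>> {"api": "move_arm", "payload": {
  "increments": [
    [[0.2,0,-0.15,0.15,0,0,0],[0.2,0,-0.1,0.15,0,0,0],[0.2,0,0,0.15,0,0,0],[0.2,0,0,0,0,0,0]]
  ]
}}

```text
time_s: 14.45
ee_pos: [544.9, -146.1, 58.0]
ee_rot: [179.5, 0.1, 100.0]
force: [-0.8, 0.1, -1.3]
gripper_width: 25.4
```

```bash
python3 go.py 545.8 -144.5 58 100;python3 go.py 545.8 -144.5 58 100
```

```text
shift cm [0.14 0.12 0.  ] rot [ 0.0095  0.0025 -0.0006] F [-0.8  0.1 -1.3] t 14.45 w 25.4 p [ 544.9 -146.1   58. ] [1.7946e+02 1.4000e-01 9.9960e+01]
shift cm [0.14 0.12 0.  ] rot [ 0.0095  0.0025 -0.0006] F [-0.8  0.1 -1.3] t 14.45 w 25.4 p [ 544.9 -146.1   58. ] [1.7946e+02 1.4000e-01 9.9960e+01]
```

>>> {"api": "move_arm", "payload": {
  "increments": [
    [[0.2,0.3,0,0,0.008,0,0],[0.2,0.3,0,0,0,0,0],[0.2,0.3,0,0,0,0,0],[0.2,0.2,0,0,0,0,0],[0.2,0,0,0,0,0,0]]
  ]
}}

```text
time_s: 15.08
ee_pos: [543.8, -140.4, 58.0]
ee_rot: [180.0, 0.7, 100.1]
force: [-2.7, -0.1, 5.4]
gripper_width: 25.3
```

```bash
python3 go.py 545.8 -144.5 58 100
```

```text
shift cm [-0.44  0.13  0.01] rot [0.     0.0119 0.0009] F [-2.7 -0.1  5.4] t 15.075 w 25.3 p [ 543.8 -140.4   58. ] [180.     0.68 100.05]
```

>>> {"api": "move_arm", "payload": {
  "increments": [
    [[0.2,0.2,0.05,-0.05,0,0.01,0],[0.2,0.2,0,0,0,0,0],[0.2,0,0,0,0,0,0]]
  ]
}}

```text
time_s: 15.45
ee_pos: [543.2, -137.4, 58.0]
ee_rot: [-179.9, 0.2, 100.1]
force: [-3.6, -1.8, 4.7]
gripper_width: 25.5
```

>>> {"api": "move_arm", "payload": {
  "increments": [
    [[0.2,0.2,0,0,0,0.005,0],[0.2,0.2,0,0,0,0,0],[0.2,0,0,0,0,0,0]]
  ]
}}

```text
time_s: 15.82
ee_pos: [542.7, -134.7, 58.0]
ee_rot: [-179.9, -0.0, 100.1]
force: [-2.7, -0.7, 4.2]
gripper_width: 25.4
```

>>> {"api": "move_arm", "payload": {
  "increments": [
    [[0.2,0.2,0.05,-0.03,0,0,0],[0.2,0.2,0,0,0,0,0],[0.2,0,0,0,0,0,0]]
  ]
}}

```text
time_s: 16.2
ee_pos: [542.1, -131.6, 58.0]
ee_rot: [-179.8, 0.1, 100.1]
force: [-2.7, -2.0, 5.4]
gripper_width: 25.6
```

>>> {"api": "move_arm", "payload": {
  "increments": [
    [[0.2,0.2,0,0,0,0,0],[0.2,0.2,0,0,0,0,0],[0.2,0,0,0,0,0,0]]
  ]
}}

```text
time_s: 16.58
ee_pos: [541.7, -128.8, 58.0]
ee_rot: [-179.8, 0.2, 100.1]
force: [-2.7, -2.5, 3.5]
gripper_width: 25.7
```

>>> {"api": "move_arm", "payload": {
  "increments": [
    [[0.2,0.2,0,0,0,0,0],[0.2,0.2,0,0,0,0,0],[0.2,0,0,0,0,0,0]]
  ]
}}

```text
time_s: 16.95
ee_pos: [541.3, -126.4, 58.1]
ee_rot: [-179.8, 0.4, 100.2]
force: [-3.1, -3.0, 3.8]
gripper_width: 25.4
```

>>> {"api": "move_arm", "payload": {
  "increments": [
    [[0.2,0.2,0,0,0,0,0],[0.2,0.15,0,0,0,0,0],[0.2,0,0,0,0,0,0]]
  ]
}}

```text
time_s: 17.32
ee_pos: [541.4, -126.1, 58.1]
ee_rot: [-179.9, 0.7, 100.3]
force: [-2.0, -4.1, 3.3]
gripper_width: 25.2
```

>>> {"api": "move_arm", "payload": {
  "increments": [
    [[0.2,0.2,0,-0.03,0,0.008,0],[0.2,0.2,0,0,0,0.005,0],[0.2,0.1,0,0,0,0,0]]
  ]
}}

```text
time_s: 17.7
ee_pos: [541.4, -125.6, 58.3]
ee_rot: [-179.9, 0.4, 100.4]
force: [-2.9, -4.8, 3.7]
gripper_width: 25.5
```

```bash
python3 go.py 545.8 -144.5 58 100; python3 - <<'E'
from h import *
f=grab('scene');im=f['color'][205:285,250:350,::-1];g=grab('wrist')['color'][:240,150:390,::-1]
a=cv2.resize(im,(600,480),interpolation=2);cv2.imwrite('pics/m.png',a)
E
```

```text
shift cm [-1.93  0.09  0.04] rot [-0.0015  0.0076  0.0067] F [-2.9 -4.8  3.7] t 17.7 w 25.5 p [ 541.4 -125.6   58.3] [-179.91    0.43  100.39]
```

View pics/m.png

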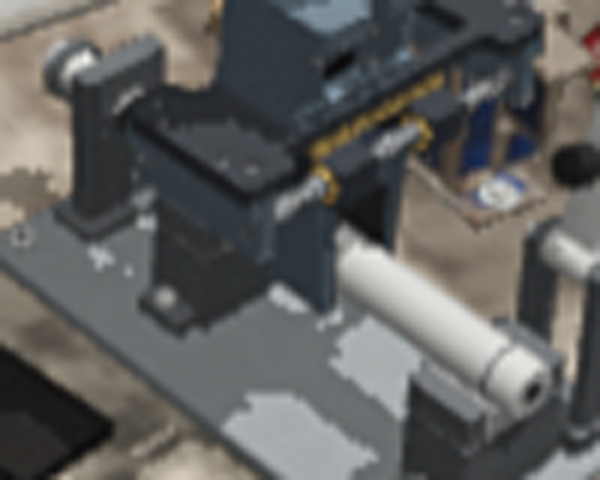

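The tube lies in both blocks, with its free end at about (520,385) in this crop. The gripper hides the stop, so I have to go by feel.

>>> {"api": "move_arm", "payload": {
  "increments": [
    [[0.2,0.25,0.05,-0.03,0,0.008,-0.005],[0.2,0.25,0,0,0,0.005,0],[0.2,0.25,0,0,0,0,0]]
  ]
}}

```text
time_s: 18.18
ee_pos: [541.5, -125.2, 58.5]
ee_rot: [-179.9, 0.4, 100.8]
force: [-2.9, -12.7, 0.6]
gripper_width: 25.7
```

>>> {"api": "move_arm", "payload": {
  "increments": [
    [[0.2,0.25,0,0,0,0.008,0],[0.2,0.25,0,0,0,0.005,0],[0.2,0.25,0,0,0,0,0]]
  ]
}}

```text
time_s: 18.55
ee_pos: [541.6, -125.2, 58.5]
ee_rot: [180.0, 0.4, 100.8]
force: [-2.1, -11.6, 1.1]
gripper_width: 25.1
```

>>> {"api": "move_arm", "payload": {
  "increments": [
    [[0.2,0,0,0,0,0,-0.006],[0.2,0,0,0,0,0,0],[0.2,0,0,0,0,0,0]]
  ]
}}

```text
time_s: 18.92
ee_pos: [541.7, -125.8, 58.5]
ee_rot: [180.0, 0.4, 100.8]
force: [-2.6, -4.9, 3.8]
gripper_width: 25.3
```

```bash
python3 go.py 545.8 -144.5 58 100
```

```text
shift cm [-1.91  0.05  0.06] rot [0.0007 0.0067 0.0146] F [-2.6 -4.9  3.8] t 18.925 w 25.3 p [ 541.7 -125.8   58.5] [179.96   0.38 100.84]
```

>>> {"api": "move_arm", "payload": {
  "increments": [
    [[0.2,0,0,0,0,0,0],[0.2,0,0,0,0,0,0]]
  ],
  "force": 8
}}

```text
time_s: 19.18
ee_pos: [541.7, -125.8, 58.4]
ee_rot: [180.0, 0.4, 101.0]
force: [-2.8, -4.6, 3.2]
gripper_width: 26.3
```

>>> {"api": "move_arm", "payload": {
  "increments": [
    [[0.2,0,0,0,0,0,0],[0.2,0,0,0,0,0,0]]
  ],
  "force": 3
}}

```text
time_s: 19.42
ee_pos: [541.6, -125.7, 58.3]
ee_rot: [180.0, 0.4, 101.0]
force: [-2.7, -3.9, 2.2]
gripper_width: 26.1
```

>>> {"api": "move_arm", "payload": {
  "increments": [
    [[0.7,0,0,0,0,0,0],[0.7,0,0,0,0,0,0],[0.7,0,0,0,0,0,0],[0.7,0,0,0,0,0,0],[0.7,0,0,-0.5,0,0,0],[0.7,0,0,-1.5,0,0,0],[0.7,0,0,-2,0,0,0],[0.7,0,0,-3,0,0,0],[0.7,0,0,0,0,0,0]]
  ]
}}

```text
time_s: 20.55
ee_pos: [543.9, -123.3, 133.3]
ee_rot: [179.6, 0.3, 101.0]
force: [0.4, -0.0, -0.6]
gripper_width: 64.1
```

```bash
python3 go.py 545.8 -144.5 58 100; python3 - <<'E'
from h import *
f=grab('wrist');P=cloud(f);save(f,'n.png')
o=np.array([544.8,-137.4]);xf=np.array([.9848,.1736]);yf=np.array([-.1736,.9848])
q=P[(np.abs(P[...,2]-84)<8)];a=(q[:,:2]-o)@xf;b=(q[:,:2]-o)@yf
k=(abs(a)<14);print(np.histogram(b[k],bins=np.arange(60,165,4)))
E
```

```text
shift cm [-2.08 -0.27  7.54] rot [0.0068 0.0056 0.0171] F [ 0.4 -0.  -0.6] t 20.55 w 64.1 p [ 543.9 -123.3  133.3] [179.61   0.32 100.98]
(array([206, 227, 224, 224, 239, 229, 237, 247, 251, 250, 266, 271, 274,
       274, 281, 282, 294, 293, 251, 266, 253, 467,   1,   0,   0,   0]), array([ 60,  64,  68,  72,  76,  80,  84,  88,  92,  96, 100, 104, 108,
       112, 116, 120, 124, 128, 132, 136, 140, 144, 148, 152, 156, 160,
       164]))
```

View pics/n.png

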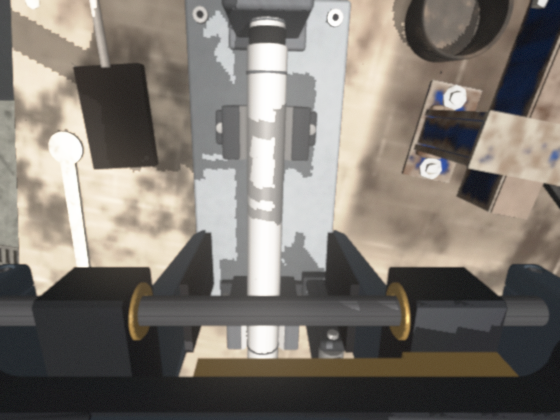

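The tube is seated in the V-blocks with its end against the sleeve at about (268,30), and no brass shows. Before the strap, I'll check for tall obstacles near it and work out waypoints.

```bash
cat > fx.py <<'E'
import sys,numpy as np
from go import delta
o=np.array([544.8,-137.4]);xf=np.array([.9848,.1736]);yf=np.array([-.1736,.9848])
def W(a,b): return o+a*xf+b*yf
if __name__=='__main__':
    a,b,z=map(float,sys.argv[1:4]); w=W(a,b); delta([*w,z],100)
    from h import monitor
    s=monitor.state();d=s['ee_pos'][:2]-o;print('fixture',(d@xf).round(1),(d@yf).round(1),s['ee_pos'][2].round(1),'Fx_f,Fy_f,Fz',(s['force'][:2]@xf).round(1),(s['force'][:2]@yf).round(1),s['force'][2].round(1))
E
python3 - <<'E'
from h import *
from fx import *
for n in('scene0','side0','w1'):
    P=np.load(f'pics/{n}.npz')['P'];q=P.reshape(-1,3);q=q[q[:,2]>130]
    if n=='w1': q=P[:225].reshape(-1,3);q=q[q[:,2]>130]
    a=(q[:,:2]-o)@xf;b=(q[:,:2]-o)@yf
    k=(a>15)&(a<220)&(abs(b+80)<70)&(q[:,2]<420);print(n,k.sum())
    if k.sum():
        H,_,_=np.histogram2d(a[k],q[k,2],bins=[np.arange(0,240,20),np.arange(130,430,30)]);print(H.astype(int))
P=np.load('pics/w1.npz')['P'];q=P[:225].reshape(-1,3);a=(q[:,:2]-o)@xf;b=(q[:,:2]-o)@yf
for z in range(115,220,10):
    k=(a>20)&(a<110)&(abs(b+80)<40)&(abs(q[:,2]-z)<5)
    if k.sum():print(z,k.sum(),np.percentile(a[k],[5,50,95]).round(1),np.percentile(b[k],[5,50,95]).round(1))
E
python3 fx.py 108 -80 260
```

```text
scene0 289
[[ 0  0  0  0  0  0  0  0  0]
 [20 20  0  0  0  0  0  0  0]
 [61 33  0  0  0  0  0  0  0]
 [ 5 83 67  0  0  0  0  0  0]
 [ 0  0  0  0  0  0  0  0  0]
 [ 0  0  0  0  0  0  0  0  0]
 [ 0  0  0  0  0  0  0  0  0]
 [ 0  0  0  0  0  0  0  0  0]
 [ 0  0  0  0  0  0  0  0  0]
 [ 0  0  0  0  0  0  0  0  0]
 [ 0  0  0  0  0  0  0  0  0]]
side0 91
[[ 0  0  0  0  0  0  0  0  0]
 [ 2  3  0  0  0  0  0  0  0]
 [20  8  0  0  0  0  0  0  0]
 [18 24 16  0  0  0  0  0  0]
 [ 0  0  0  0  0  0  0  0  0]
 [ 0  0  0  0  0  0  0  0  0]
 [ 0  0  0  0  0  0  0  0  0]
 [ 0  0  0  0  0  0  0  0  0]
 [ 0  0  0  0  0  0  0  0  0]
 [ 0  0  0  0  0  0  0  0  0]
 [ 0  0  0  0  0  0  0  0  0]]
w1 1061
[[  0   0   0   0   0   0   0   0   0]
 [ 39  43   0   0   0   0   0   0   0]
 [163 194   0   0   0   0   0   0   0]
 [ 30 282 310   0   0   0   0   0   0]
 [  0   0   0   0   0   0   0   0   0]
 [  0   0   0   0   0   0   0   0   0]
 [  0   0   0   0   0   0   0   0   0]
 [  0   0   0   0   0   0   0   0   0]
 [  0   0   0   0   0   0   0   0   0]
 [  0   0   0   0   0   0   0   0   0]
 [  0   0   0   0   0   0   0   0   0]]
115 188 [42.7 48.  56.9] [-82.1 -68.8 -59.9]
125 45 [50.1 51.7 57.2] [-80.4 -72.8 -69.6]
135 36 [52.7 54.4 59.2] [-77.2 -71.4 -69.5]
145 34 [54.8 57.  60.7] [-75.7 -71.5 -69.6]
155 162 [36.  53.4 62.2] [-87.8 -76.3 -69.9]
165 320 [38.5 47.6 63. ] [-87.7 -78.6 -70.6]
175 96 [62.9 64.3 68.4] [-88.6 -77.6 -69.7]
185 103 [65.5 66.9 70.9] [-88.7 -76.6 -69.6]
195 120 [67.9 69.6 75.4] [-87.4 -76.7 -69. ]
205 190 [70.8 74.3 79.1] [-85.2 -77.6 -70.5]
shift cm [ -9.69  10.63 -12.75] rot [0.0038 0.0043 0.0171] F [-0.3  0.4  0.4] t 20.6 w 63.4 p [ 542.8 -123.   131.7] [179.78   0.25 100.98]
fixture 0.5 14.5 131.7 Fx_f,Fy_f,Fz -0.2 0.4 0.4
```

>>> {"api": "move_arm", "payload": {
  "increments": [
    [[0,0,0,-4,0,0,0],[0,0,0,-4.5,0,0,0.017],[0,0,0,-4.5,0,0,0],[0,-1,2,-0.5,0,0,0],[0,-1,3,0,0,0,0],[0,-2,3,0,0,0,0],[0,-2,3,0,0,0,0],[0,-2,0.5,0,0,0,0],[0,-2,0,0,0,0,0],[0,0,0,0,0,0,0]]
  ],
  "force": 20
}}

```text
time_s: 21.85
ee_pos: [671.5, -202.1, 258.7]
ee_rot: [-179.1, -0.3, 100.0]
force: [0.2, 0.0, -0.3]
gripper_width: 0.5
```

```bash
python3 fx.py 108 -80 190
```

```text
shift cm [ 0.54 -0.45  6.88] rot [-0.0152 -0.0053 -0.0001] F [ 0.2  0.  -0.3] t 21.85 w 0.5 p [ 671.5 -202.1  258.7] [-179.13   -0.3    99.99]
fixture 113.5 -85.7 258.7 Fx_f,Fy_f,Fz 0.2 0.0 -0.3
```

>>> {"api": "move_arm", "payload": {
  "increments": [
    [[0,0.3,-0.2,2,-0.015,-0.005,0],[0,0.2,-0.2,2.5,0,0,0],[0,0,0,2.3,0,0,0],[0,0,0,0,0,0,0]]
  ]
}}

```text
time_s: 22.35
ee_pos: [663.7, -195.6, 189.6]
ee_rot: [-180.0, -0.2, 100.0]
force: [0.4, 0.4, -0.9]
gripper_width: 0.6
```

```bash
python3 fx.py 85 -80 188
```

```text
shift cm [-0.21 -2.2   0.16] rot [-0.0004 -0.0029 -0.0006] F [ 0.4  0.4 -0.9] t 22.35 w 0.6 p [ 663.7 -195.6  189.6] [-1.7998e+02 -1.7000e-01  9.9970e+01]
fixture 107.0 -78.0 189.6 Fx_f,Fy_f,Fz 0.4 0.4 -0.9
```

>>> {"api": "move_arm", "payload": {
  "increments": [
    [[0,-0.1,-1.2,0,0,0,0],[0,-0.1,-0.8,0,0,0,0],[0,0,-0.8,0,0,0,0],[0,0,-0.8,0,0,0,0],[0,0,-0.8,0,0,0,0],[0,0,0,0,0,0,0]]
  ]
}}

```text
time_s: 23.1
ee_pos: [625.6, -204.8, 197.5]
ee_rot: [178.6, 0.1, 99.9]
force: [-0.4, -0.3, 0.3]
gripper_width: 0.3
```

```bash
python3 fx.py 45.4 -80 188
```

```text
shift cm [ 0.04 -2.27  0.89] rot [ 0.0247  0.0025 -0.0012] F [-0.4 -0.3  0.3] t 23.1 w 0.3 p [ 625.6 -204.8  197.5] [1.7858e+02 1.4000e-01 9.9930e+01]
fixture 67.9 -80.4 197.5 Fx_f,Fy_f,Fz -0.4 -0.3 0.3
```

>>> {"api": "move_arm", "payload": {
  "increments": [
    [[0,0,-0.6,0.3,0.02,0,0],[0,0,-0.6,0.3,0.005,0,0],[0,0,-0.6,0.2,0,0,0],[0,0,-0.6,0.2,0,0,0],[0,0,0,0,0,0,0]]
  ]
}}

```text
time_s: 23.72
ee_pos: [613.7, -207.1, 198.4]
ee_rot: [178.1, 0.5, 99.9]
force: [-0.6, -0.4, -0.2]
gripper_width: 0.4
```

```bash
python3 fx.py 24.5 -80 180.6
```

```text
shift cm [ 0.07 -3.18  1.67] rot [ 0.0329  0.0094 -0.0016] F [-0.6 -0.4 -0.2] t 23.725 w 0.4 p [ 613.7 -207.1  198.4] [178.11   0.54  99.9 ]
fixture 55.7 -80.6 198.4 Fx_f,Fy_f,Fz -0.7 -0.3 -0.2
```

```bash
python3 - <<'E'
from h import *
from fx import *
s=monitor.state();print(s['qpos'].round(1),s['qvel'].round(2),s['effort'].round(2),s['torque'].round(2))
P=cloud(grab('scene'));q=P.reshape(-1,3);a=(q[:,:2]-o)@xf;b=(q[:,:2]-o)@yf
for z in range(115,230,10):
    k=(a>-50)&(a<110)&(b<-85)&(b>-94)&(abs(q[:,2]-z)<5)
    if k.sum():print(z,k.sum(),np.percentile(a[k],[5,50,95]).round(1))
f=grab('side');save(f,'p.png');im=f['color'][130:250,230:360,::-1]
g=grab('scene')['color'][180:300,270:400,::-1]
cv2.imwrite('pics/q.png',np.hstack([cv2.resize(x,(390,360),interpolation=2) for x in(im,g)]))
E
```

```text
[-19.9  24.4  82.5   0.5  71.2 -30. ] [ 0.14 -0.03 -0.69  0.12  0.09  0.11] [ 5.000e-02 -4.761e+01 -2.366e+01  1.500e-01 -1.600e-01 -1.000e-02] [ 0.02  0.03 -0.  ]
115 16 [40.6 44.5 51.5]
125 10 [42.5 43.8 47.9]
135 12 [42.9 44.5 49.7]
145 15 [21.2 43.1 48.3]
155 32 [19.4 33.1 46.6]
165 16 [20.9 40.6 47.2]
175 15 [39.  43.6 47. ]
185 11 [39.7 41.  43.8]
195 12 [38.7 41.6 44.1]
205 15 [38.1 42.1 47.7]
215 14 [41.1 44.8 47.4]
225 8 [41.4 43.8 46. ]
```

View pics/q.png

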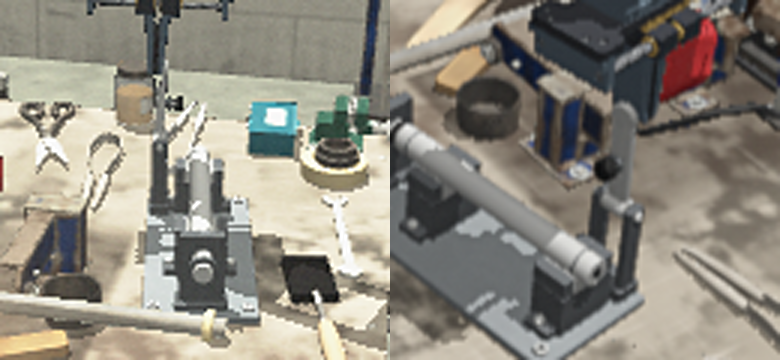

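The strap stands about upright at (625,150) in the right half, with the gripper behind it, so the strap moves. The tube is still in place. The arm lags under the drag, so I'll use larger steps.

>>> {"api": "move_arm", "payload": {
  "increments": [
    [[0,0,-1.2,0.8,0.02,0.008,0],[0,0,-1.2,0.8,0.015,0,0],[0,0,-1.2,0.8,0.01,0,0]]
  ]
}}

```text
time_s: 24.25
ee_pos: [586.3, -214.4, 178.3]
ee_rot: [179.6, 0.5, 99.9]
force: [3.8, 1.5, 6.6]
gripper_width: 0.9
```

```bash
python3 fx.py 24.5 -80 180.6
```

```text
shift cm [ 0.3  -0.3  -0.23] rot [ 0.0066  0.008  -0.0018] F [3.8 1.5 6.6] t 24.25 w 0.9 p [ 586.3 -214.4  178.3] [179.62   0.46  99.9 ]
fixture 27.5 -83.1 178.3 Fx_f,Fy_f,Fz 4.0 0.8 6.6
```

>>> {"api": "move_arm", "payload": {
  "increments": [
    [[0,0.3,-0.9,0.5,0.007,0.008,0],[0,0,-0.9,0.6,0.005,0,0],[0,0,-0.9,0.7,0.005,0,0]]
  ]
}}

```text
time_s: 24.62
ee_pos: [563.7, -217.5, 163.8]
ee_rot: [179.9, 0.3, 99.9]
force: [3.6, 2.7, 6.1]
gripper_width: 0.5
```

```bash
python3 fx.py -8.1 -80 151
```

```text
shift cm [ 0.22 -1.28  1.27] rot [ 0.0018  0.0052 -0.0025] F [3.6 2.7 6.1] t 24.625 w 0.5 p [ 563.7 -217.5  163.8] [179.9    0.3   99.86]
fixture 4.7 -82.2 163.8 Fx_f,Fy_f,Fz 4.0 2.0 6.1
```

>>> {"api": "move_arm", "payload": {
  "increments": [
    [[0,0.2,-0.6,0.6,0,0.005,0],[0,0,-0.5,0.7,0,0,0],[0,0,-0.4,0.7,0,0,0]]
  ]
}}

```text
time_s: 25.0
ee_pos: [549.6, -219.9, 146.9]
ee_rot: [179.7, 0.3, 99.9]
force: [-1.1, 2.1, 7.5]
gripper_width: 0.5
```

```bash
python3 fx.py -15 -80 138
```

```text
shift cm [ 0.21 -0.54  0.89] rot [ 0.0061  0.0046 -0.0025] F [-1.1  2.1  7.5] t 25.0 w 0.5 p [ 549.6 -219.9  146.9] [179.65   0.27  99.86]
fixture -9.6 -82.1 146.9 Fx_f,Fy_f,Fz -0.7 2.2 7.5
```

>>> {"api": "move_arm", "payload": {
  "increments": [
    [[0,0.2,-0.35,0.7,0.005,0.005,0],[0,0,-0.25,0.6,0,0,0]]
  ]
}}

```text
time_s: 25.25
ee_pos: [543.5, -220.9, 135.6]
ee_rot: [179.9, 0.2, 99.9]
force: [0.2, 2.4, 6.7]
gripper_width: 0.4
```

```bash
python3 fx.py -17 -80 132
```

```text
shift cm [ 0.2  -0.12  0.36] rot [ 0.0021  0.0035 -0.0022] F [0.2 2.4 6.7] t 25.25 w 0.4 p [ 543.5 -220.9  135.6] [179.88   0.2   99.87]
fixture -15.8 -82.0 135.6 Fx_f,Fy_f,Fz 0.6 2.3 6.7
```

>>> {"api": "move_arm", "payload": {
  "increments": [
    [[0,0.15,-0.1,0.5,0,0,0]]
  ]
}}

```text
time_s: 25.38
ee_pos: [541.8, -220.8, 131.2]
ee_rot: [179.9, 0.3, 99.9]
force: [-0.3, -3.5, 6.2]
gripper_width: 0.6
```

>>> {"api": "move_arm", "payload": {
  "increments": [
    [[0,0,-0.08,0.4,0,0,0]]
  ]
}}

```text
time_s: 25.5
ee_pos: [540.6, -221.3, 127.7]
ee_rot: [180.0, 0.3, 99.9]
force: [0.3, 1.7, 5.8]
gripper_width: 0.5
```

>>> {"api": "move_arm", "payload": {
  "increments": [
    [[0,0,-0.06,0.3,0,0,0]]
  ]
}}

```text
time_s: 25.62
ee_pos: [539.9, -221.5, 125.1]
ee_rot: [180.0, 0.3, 99.9]
force: [0.6, 1.2, 6.0]
gripper_width: 0.6
```

>>> {"api": "move_arm", "payload": {
  "increments": [
    [[0,0,-0.05,0.3,0,0,0]]
  ]
}}

```text
time_s: 25.75
ee_pos: [539.3, -221.6, 122.6]
ee_rot: [180.0, 0.3, 99.9]
force: [0.6, 2.1, 8.1]
gripper_width: 0.5
```

>>> {"api": "move_arm", "payload": {
  "increments": [
    [[0,0,-0.05,0.3,0,0,0]]
  ]
}}

```text
time_s: 25.88
ee_pos: [538.8, -221.6, 120.6]
ee_rot: [180.0, 0.3, 99.8]
force: [1.0, 1.6, 10.4]
gripper_width: 0.6
```

The pad touched at about z = 123.5. The push is now 10.4 N against about 6.0 N of drag, which puts about 7 N on the tube. I'll retreat straight up and check.

>>> {"api": "move_arm", "payload": {
  "increments": [
    [[0,0,0,0,0,0,0],[0,0,0,-1,0,0,0],[0,0,0,-3,0,0,0],[0,0,0,-4,0,0,0],[0,0,0,-4,0,0,0],[0,3,0,-2,0,0,0],[0,4,-4,0,0,0,0],[0,4,-4,0,0,0,0],[0,4,-4,0,0,0,0],[0,0,0,0,0,0,0]]
  ]
}}

```text
time_s: 27.12
ee_pos: [384.9, -91.1, 264.5]
ee_rot: [-179.0, -0.0, 99.7]
force: [1.7, -0.5, 0.5]
gripper_width: 0.7
```

```bash
python3 fx.py 0 0 200; python3 - <<'E'
from h import *
from fx import *
f=grab('scene');P=cloud(f);q=P.reshape(-1,3);a=(q[:,:2]-o)@xf;b=(q[:,:2]-o)@yf
k=(abs(b+80)<10)&(a>-65)&(a<45)&(q[:,2]>98)&(q[:,2]<160);p=np.polyfit(a[k],q[k,2],1);print('strap',k.sum(),a[k].min(),a[k].max(),'angle',-np.arctan(p[0]),'z@-35',np.polyval(p,-35))
g=grab('side')['color']
cv2.imwrite('pics/r.png',np.hstack([cv2.resize(x[...,::-1],(390,480),interpolation=2) for x in(f['color'][200:310,245:335],g[160:250,255:328])]))
E
```

```text
shift cm [-7.27 15.08  6.19] rot [-0.0168 -0.0001 -0.0044] F [ 1.7 -0.5  0.5] t 27.125 w 0.7 p [384.9 -91.1 264.5] [-1.7904e+02 -1.0000e-02  9.9750e+01]
fixture -149.4 73.3 264.5 Fx_f,Fy_f,Fz 1.6 -0.7 0.5
strap 213 -58.94794950844629 44.80448453565193 angle 0.1251736823646915 z@-35 120.40473863802848
```

View pics/r.png

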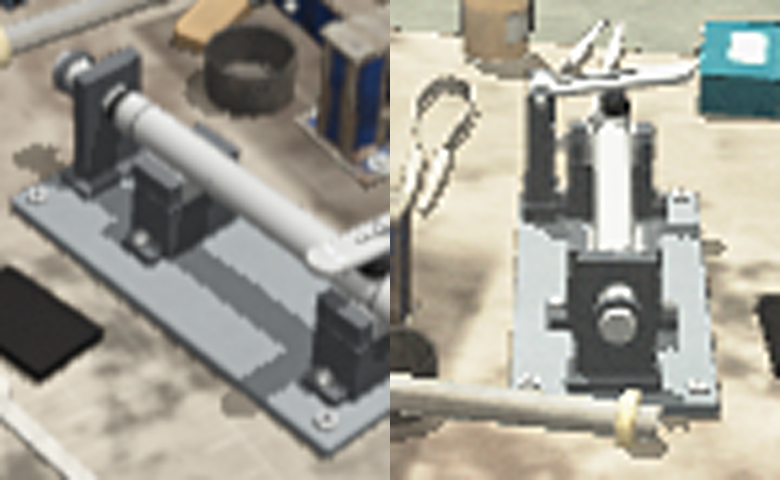

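```bash
python3 -c "
from h import *
print(job.job_done())"
```

```text
the job is handed in; nothing more can be done
None
```

The tube is clamped in the fixture and the job is handed in at 27 s of the 69 s allowed. There was no verdict from the hand-in.

- **Tube:** I lifted it from the rest and laid it in both V-blocks. I pushed it along the grooves until it stopped moving at about 12 N, which I took as the firm stop. I let the push ease to about 4 N before letting go.
- **Strap:** I swung it over with the closed fingers. The pad touched with the fingertips about 123 mm above the bench. I pressed to about 10.4 N, against about 6 N of drag, so I estimate about 7 N on the tube.
- **Last checks:** The final picture shows the tube end against the black stop face with no brass visible, and the strap resting on the tube at about 0.125 rad. The strap stayed at the height I pressed it to (120.4 mm against 120.6 mm). The arm is clear and I moved nothing else on the bench.
- **Less certain:** The plunger is judged flush from the images and the force felt, as its travel could not be read directly. An early, coarse estimate put the stop face at about 136 mm of the fixture, but the tube stopped at about 133 mm. I trusted the force.

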